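# Index the inspection disc to the paddle plug and lock it

## Task

Turn the indexing disc the shorter way round, pushing it by its upright pins, until the one tall plug with the flat paddle tip faces the inspection camera's ring light. Then swing the locking arm in by its handle so that its fork closes round the index pin there, and press until it clicks home; if the fork fouls the pin do not force it, but ease off, shift the disc a little and feel again. Do not touch the paddle plug, leave the cup and the gauge box where they are.

Things in the scene. Friction and masses are not known exactly. Their poses are not given: they have to be found in the camera images.
- station: fixed inspection station: black base plate 450 x 360 x 15 mm that carries disc, camera and locking arm. Origin: on the disc's vertical axis, at table height. Its x axis points from the disc's axis to the camera, y to the left of that (the locking arm's side), z up. Bearings below are angles about this z, anticlockwise seen from above, 0 along x.
- ring_light (a point): centre of the white ring light (80 mm across) on the front of the side-view camera's black lens: station x 174 mm, y 0, 112 mm above the table. The camera (lens, grey body, bracket) stands behind it, out to x 322 mm, 80 mm wide, 152 mm high at most.
- disc (a joint): turn of the aluminium indexing disc (250 mm across, upper face 58 mm above the table), rad, anticlockwise positive: the bearing of the paddle plug. It turns endlessly; 0 and 6.283 are the same, wanted place. Starts between 0.7 and 5.58. Bearing drag 0.4 N m: it stops where it is left. Other moulded green parts on it, in black nests within 81 mm of the axis, reach 104 mm above the table.
- pin0 (a point): one of six like upright steel index pins on the disc, 12 mm thick, 50 mm tall, tops 108 mm above the table, 112 mm from the axis, every 60 degrees, half-way between the nests: push these sideways. The point is on this pin's axis, 85 mm above the table; its bearing is the disc's value + 0.524 rad.
- plug_mid (a point): point on the axis of the tall green plug with the flat paddle tip, 110 mm above the table, 58 mm from the disc's axis. The only tall part: flange 32 mm across, ribbed stem 19 mm, flat paddle 26 mm wide and 6 mm thick, top 140 mm above the table. Fixed in its nest; not to be touched.
- lock (a joint): swing of the dark steel locking arm about its pivot, rad: 0 = fully home (hard stop), growing as it swings out, clockwise seen from above, up to 0.62. Starts at 0.38 to 0.6, stays where left (friction 0.1 N m). From 0.09 to 0.02 a spring plunger under it resists with about 5 N at the handle; below 0.02 it snaps in and holds. 15 N at the handle is always enough; over 30 N is forcing it.
- lock_pivot (a point): pivot of the locking arm, at station x 125 mm, y 112 mm, 58 mm above the table; hub 34 mm across. The arm's bar (16 mm wide, 62 to 76 mm above the table) runs from here past the fork to the handle.
- fork_seat (a point): nominal place of the pin that the fork closes round: station x 0, y 112 mm, 85 mm above the table. The fork head is clamped on the arm's bar up to 10.5 mm to either side of it along x, so the disc locks up to 0.095 rad either side of 0; how it is set is felt, not measured. Fork 55 mm wide, slot 15 mm: a pin up to about 5 mm off is drawn in, one farther off stops the fork at a lock value of 0.18 to 0.22.
- lock_handle (a point): point on the axis of the locking arm's upright handle, 94 mm above the table: round black sleeve 18 mm thick, from 76 to 112 mm above the table, standing on the bar. 199 mm from the pivot; with the arm home at station x -72 mm, y 139 mm; it swings on a circle about the pivot.
- cup: bystander: clear plastic cup, 48 mm across, 45 mm high, standing loose on the table on the robot's side of the station; origin at the centre of its underside.
- gauge_box: bystander: open wooden gauge box, 85 x 50 x 30 mm, lying loose on the table beside the base plate, on the side away from the locking arm; origin at the centre of its underside.

How it is judged (in metres and radians):
On the way, in this order (a step that is already met when the one before it is completed fails the run):
1. the disc has been turned until the paddle plug faces the camera (within 0.2 rad) ((value of joint disc between -0.2 and 0.2 rad or value of joint disc between 6.083 and 6.483 rad)), for 0.2 s.
2. the locking arm is home in its detent (below 0.015 rad) (value of joint lock below 0.015 rad), for 0.2 s.
At the end, for the whole second after the job is handed in: The paddle plug faces the camera (disc within 0.125 rad of 0 or 6.283), the locking arm is home in its detent (below 0.015 rad) with the fork round the pin, and both are at rest ((value of joint disc between -0.125 and 0.125 rad or value of joint disc between 6.158 and 6.408 rad) and value of joint lock below 0.015 rad and velocity of joint disc between -0.05 and 0.05 rad/s and velocity of joint lock between -0.05 and 0.05 rad/s); the robot touches nothing.
It fails at once if the disc is taken the longer way round: past the half turn opposite the camera (disc within 0.1 rad of 3.142) after the plug has moved more than 20 mm from its start (value of joint disc between 3.042 and 3.242 rad and distance of plug_mid from where it was at the start of the episode above 0.02 m).
It fails at once if the paddle plug is touched with more than 1 N (contact force between any of the fingers, the arm and plug above 1 N).
It fails at once if the locking arm is forced: pushed with more than 30 N (contact force between any of the fingers, the arm and lock above 30 N).
It fails at once if the cup or the gauge box is shifted more than 20 mm (distance of any of cup, gauge_box from where it was at the start of the episode above 0.02 m).
It also fails if it takes over 72 s, if anything falls off the work surface, if the arm or the gripper's body presses on something with over 40 N, if the wrist force passes 120 N, or if a joint passes its speed limit or range.

## Robot

A 6-joint arm with a two-finger parallel gripper is mounted at the origin on the work surface. World frame = base frame: x ahead of the robot, y to its left, z up, the work surface at z = 0. Lengths are in m, angles in degrees, forces in N, time in s.
With the tool pointing down it reaches from about 0.4 to 0.825 m from the base axis. Payload 7 kg.
Tool frame: the origin (TCP) lies between the finger pads; the fingertips stand ctrl.tip_extent ahead of it and the grasp point (between the pads) lies 2 mm behind it (ctrl.tip_extent is the distance from the TCP to the fingertips, in m); z points along the fingers, y is the direction in which the jaws open and shut (so a half turn about z gives the same grasp; the last joint's range is limited). The gripper opens to 88 mm and grips with 3 to 60 N. Pads are 19 mm wide; open, the fingers measure 130 mm over their backs; the gripper's body (78 mm by 193 mm) begins 47 mm behind the grasp point.
Start: joints at [93.169, 20.546, 0.682, 0, -70.136, -16.507], TCP at [0.156, 0.657, 0.244] pointing down, gripper open.
Joint ranges: [-176.03, 176.03], [-82.01, 121.73], [-58.28, 71.71], [-173.87, 95.51], [-174.79, -0.11], [-173.66, 173.66]. Speed limits (degrees/s): [136.94, 136.94, 172.46, 180, 180, 180].

## Interface

Orientations are given as [roll, pitch, yaw] about the fixed x, y, z axes, in that order (R = Rz(yaw) Ry(pitch) Rx(roll)).
In Python, from plant import ctrl gives the robot as it stands.
- The arm moves only by the shell command python3 -m handwheel 'ROWS' [OPENING]. ROWS is JSON, a list of rows, each a list of 6 numbers: the shift along the tool's x, y, z in m, then the turn, a rotation vector about the tool's x, y, z in rad. In form: [[dx, dy, dz, ax, ay, az], ...]. A call has 1 to 8 rows; each row is the pose to reach, as a shift and turn from the pose commanded when the call began, along the tool's axes at that moment; what a row does not reach only later rows make up. A row lasts 1/8 s, in which the tool goes at most 62.5 mm and 10.7 degrees, less where a joint would pass 70% of its speed; a pose out of reach is approached as far as the arm can. A call with a gripper value outside its range is refused whole. OPENING is the closure, from -1 (fully open) to 1 (shut), so that 0 is half open, set as the call begins (- or left out, the last holds). The fingers move at their own pace and stop on an object; the grip force is fixed at half the most. Time passes only in rows, so rows that repeat a pose let the fingers close. It gives the time, the measured TCP pose, the force and the opening at its end, in the units of the state.
- ctrl.get_obs(): the state, without advancing time (a new reading comes with each control period).
- ctrl.snapshot(name): name is "side" or "top" or "wrist"; returns a dict with "img" (480x640x3 uint8, blue, green, red), "fx", "fy", "cx", "cy" (pixels), "R" (3x3) and "t" (3): a world point X has camera coordinates R X + t. Camera axes: x right, y down, z forward; pixel columns grow to the right and rows downward; lengths in m; the calibration is good to about 2 mm. A picture is of the moment at which its call begins. There is no depth.
- ctrl.close_job(): hands the job in, once; it reports no verdict.
The state is a dict: "clock": time; "joint_pos": joint angles; "qvel": joint speeds; "tau": joint torques, N m; "tool_pos": TCP position; "orientation": TCP orientation; "force": force on the tool from outside, world axes, zero at the start; "moment": the same for the moment, N m; "opening": finger opening in m.
Only numpy, scipy, OpenCV 4.12 (cv2) and the standard library are available. Lean on these libraries where they do the work, as an engineer would, in place of code of your own. Each camera call takes 0.05 s, during which the arm holds its last target.

## Working session

There is one attempt and no reset: what is moved stays moved. The work goes in short steps, Python scripts to look and compute and a shell command to move; the robot and the scene stay as the last step left them, time stands still between calls to the robot, and variables do not carry over. Pictures are saved under pics/ and viewed, and the job is handed in when it is done.

```bash
ls; mkdir -p pics
python3 - <<'E'
from plant import ctrl
import cv2
o=ctrl.get_obs(); print(o, ctrl.tip_extent)
for n in ("side","top","wrist"):
    s=ctrl.snapshot(n); cv2.imwrite(f"pics/{n}0.png",s["img"]); print(n,s["fx"],s["cx"],s["cy"],s["R"],s["t"])
E
```

```text
pics
{'clock': 0.0, 'joint_pos': array([ 9.31686185e+01,  2.05913704e+01,  6.32965392e-01, -1.78079868e-02,
       -7.01365739e+01, -1.65070980e+01]), 'qvel': array([ 0.01632178, -0.0436336 , -0.0361698 , -0.05214632,  0.11442174,
       -0.08544722]), 'tau': array([ 2.11029233e-03, -5.82720172e+01,  2.93057656e+01,  6.99679077e+00,
        7.02322679e-03, -1.52330790e-04]), 'tool_pos': array([0.15565413, 0.6563279 , 0.24262453]), 'orientation': array([ 1.79904179e+02, -1.09384259e-02, -1.33445350e+01]), 'force': array([ 0.15276474,  0.11725763, -0.33274691]), 'moment': array([0.00313245, 0.006749  , 0.02042297]), 'opening': 0.08748349655497296} 0.017
side 549.4860401273858 322.775569972845 234.74573055002458 [[-0.807087   -0.59042948  0.00189627]
 [-0.30383721  0.41257191 -0.8587592 ]
 [ 0.5062544  -0.69366955 -0.51237588]] [0.4818213  0.2592957  0.60478127]
top 552.3370183799353 311.9761624149882 235.79234074686605 [[ 0.02349746 -0.99970476 -0.00618634]
 [-0.98543031 -0.02211841 -0.16863532]
 [ 0.1684487   0.01005871 -0.9856591 ]] [-0.00537668  0.57944331  0.88404535]
wrist 402.8661198762719 316.2123597968321 237.6887182804483 [[-0.22982559 -0.97323094  0.00131858]
 [-0.92596974  0.21908168  0.30754391]
 [-0.29960012  0.06946049 -0.95153298]] [ 0.67522047 -0.03737355  0.39175416]
```

View pics/top0.png

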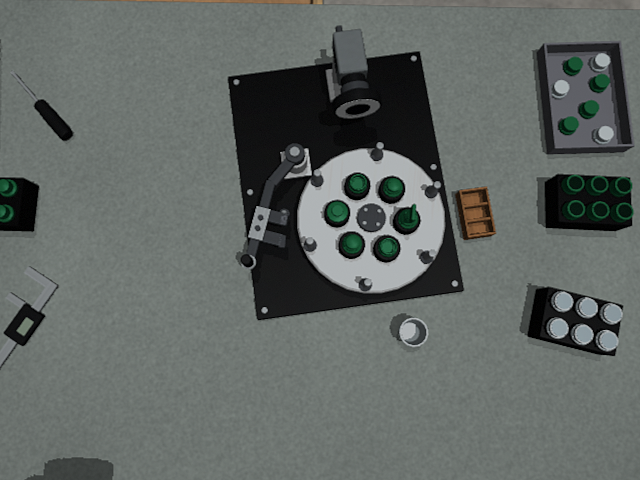

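View pics/side0.png

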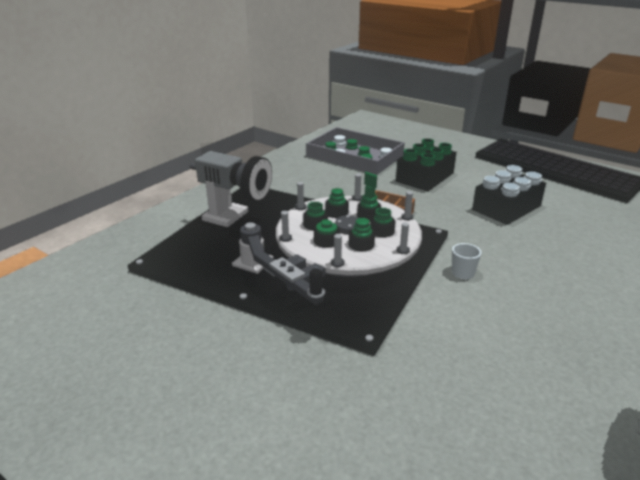

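View pics/wrist0.png

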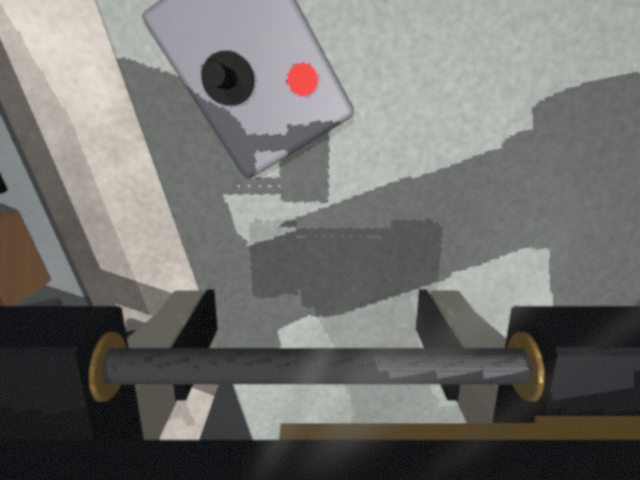

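Top view: the disc is at about px (371,218), the camera is up at (355,105), the tall plug is on the right at about (410,215), and the lock is on the left. The short way is therefore anticlockwise. Next I'll measure these points.

```bash
cat > h.py <<'E'
import numpy as np, cv2
from plant import ctrl
def ray(s,u,v,z):
    d=s["R"].T@np.array([(u-s["cx"])/s["fx"],(v-s["cy"])/s["fy"],1.]); c=-s["R"].T@s["t"]
    return c+d*(z-c[2])/d[2]
def proj(s,X):
    p=s["R"]@np.asarray(X,float)+s["t"]; return np.array([s["fx"]*p[0]/p[2]+s["cx"],s["fy"]*p[1]/p[2]+s["cy"]])
E
python3 - <<'E'
from h import *
s=ctrl.snapshot("top"); im=s["img"]
hsv=cv2.cvtColor(im,cv2.COLOR_BGR2HSV)
m=((hsv[...,1]<25)&(hsv[...,2]>190)).astype(np.uint8)*255
cs,_=cv2.findContours(m,cv2.RETR_EXTERNAL,cv2.CHAIN_APPROX_NONE)
c=max(cs,key=cv2.contourArea); h=cv2.convexHull(c)
P=np.array([ray(s,*p[0],0.058)[:2] for p in h]); 
A=np.c_[2*P,np.ones(len(P))]; x=np.linalg.lstsq(A,(P**2).sum(1),rcond=None)[0]
print("disc",x[:2],np.sqrt(x[2]+x[0]**2+x[1]**2), cv2.contourArea(c))
z=cv2.resize(im[40:330,220:500],None,fx=2.8,fy=2.05*2.8/2.05,interpolation=cv2.INTER_CUBIC)
cv2.imwrite("pics/zoom.png",cv2.resize(im[130:310,230:470],None,fx=3.3,fy=3.3,interpolation=cv2.INTER_CUBIC))
cv2.imwrite("pics/zoomc.png",cv2.resize(im[20:320,220:480],None,fx=2,fy=2,interpolation=cv2.INTER_CUBIC))
E
```

```text
disc [0.68644487 0.01718028] 0.0038386371328089836 0.5
```

View pics/zoom.png

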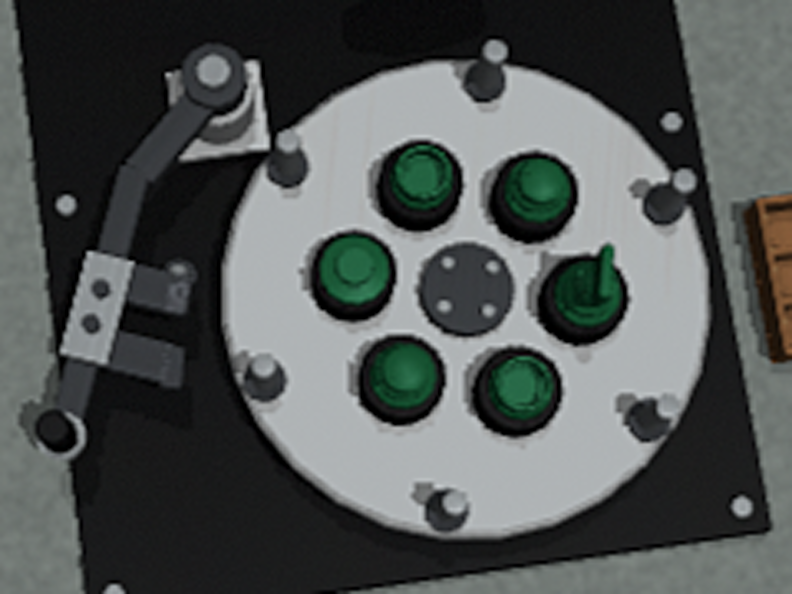

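View pics/zoomc.png

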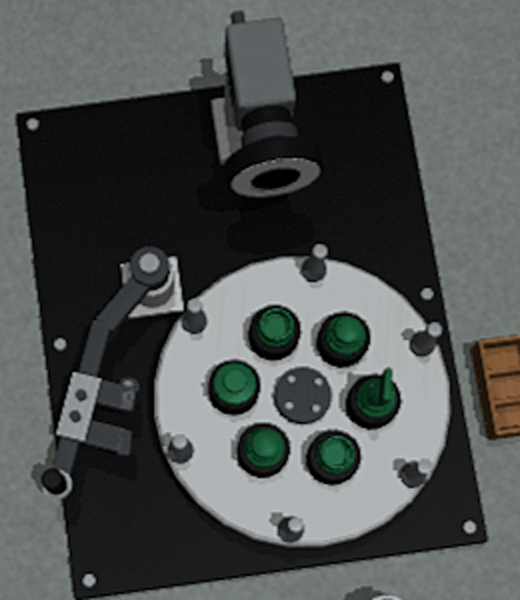

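Run:
```python
from h import *
s=ctrl.snapshot("top")
P=np.array([ray(s,230+u/3.3,130+v/3.3,0.108)[:2] for u,v in [(496,51),(684,181),(667,407),(456,502),(265,369),(290,142)]])
c=P.mean(0); print("c",c,np.linalg.norm(P-c,axis=1)); 
pb=np.unwrap(np.arctan2(*(P-c).T[::-1]));print("pins",np.degrees(pb))
K=np.array([ray(s,220+u/2,20+v/2,0.015)[:2] for u,v in [(17,113),(400,63),(486,541),(78,598)]]); 
print("plate",K.mean(0),[np.linalg.norm(K[i]-K[i-1]) for i in range(4)])
for a,b in ((3,0),(2,1)):print(np.degrees(np.arctan2(*(K[b]-K[a])[::-1])))
for a,b in ((1,0),(2,3)):print(np.degrees(np.arctan2(*(K[b]-K[a])[::-1]))-90)
rl=ray(s,220+276/2,20+178/2,0.112)[:2]; print("ring",rl,np.linalg.norm(rl-c),np.degrees(np.arctan2(*(rl-c)[::-1])))
d=ray(s,230+466/3.3,130+289/3.3,0.062)[:2];print("hub",d)
pv=ray(s,230+213/3.3,130+70/3.3,0.085)[:2];print("pivot?",pv)
hd=ray(s,230+56/3.3,130+431/3.3,0.112)[:2];print("handle",hd)
pt=ray(s,230+606/3.3,130+250/3.3,0.14)[:2];print("plugtop",pt,np.degrees(np.arctan2(*(pt-c)[::-1])),np.linalg.norm(pt-c))
cup=ray(s,413,332,.045)[:2];print("cup",cup)
gb=ray(s,476,213,.03)[:2];print("box",gb)
```

```text
c [ 0.60887874 -0.09098835] [0.11232555 0.1115477  0.11083173 0.11113829 0.11212075 0.11106926]
pins [  -4.71679431  -64.56505271 -124.78395944 -184.66639622 -243.95901187
 -304.78624904]
plate [ 0.68780297 -0.04325152] [np.float64(0.4470982943843416), np.float64(0.3578388494055583), np.float64(0.44653699570212624), np.float64(0.35370728618114594)]
9.508500528011412
8.978791769953787
9.12961977178513
9.219209731221952
ring [ 0.78098073 -0.06311115] 0.1743451563322462 9.200895503035387
hub [ 0.61038781 -0.09063006]
pivot? [0.71572165 0.03999918]
handle [0.52705331 0.10797731]
plugtop [ 0.61416808 -0.14793724] -84.69366245245308 0.057193990463771535
cup [ 0.42321256 -0.16208091]
box [ 0.62915841 -0.27525805]
```

Run:
```python
from h import *
c=np.array([0.6096,-0.0908]); y=np.radians(9.2)
R=np.array([[np.cos(y),-np.sin(y)],[np.sin(y),np.cos(y)]])
for n,p in (("hd",[0.52705331,0.10797731]),("pv",[0.71572165,0.03999918])):
    q=R.T@(np.array(p)-c); print(n,q)
    r=q-[.125,.112]; print(np.hypot(*r), np.degrees(np.arctan2(r[1],r[0])), np.radians(172.19)-np.arctan2(r[1],r[0]))
s=ctrl.snapshot("top"); cv2.imwrite("pics/f1.png",cv2.resize(s["img"][135:275,235:335],None,fx=5.6,fy=4.2*5.6/4.2*.75*4/3,interpolation=cv2.INTER_CUBIC)[:600*2])
i=s["img"][190:260,240:305]; cv2.imwrite("pics/f1.png",cv2.resize(i,None,fx=8,fy=8,interpolation=cv2.INTER_CUBIC))
s=ctrl.snapshot("side"); cv2.imwrite("pics/f2.png",cv2.resize(s["img"][215:305,225:335],None,fx=6.5,fy=6.5,interpolation=cv2.INTER_CUBIC))
```

```text
hd [-0.04970408  0.20941795]
0.20002943026031783 150.85522197869886 0.37236212165382554
pv [0.12566886 0.11214976]
0.0006854180836540101 12.62049432506202 2.785013259807444
```

View pics/f1.png

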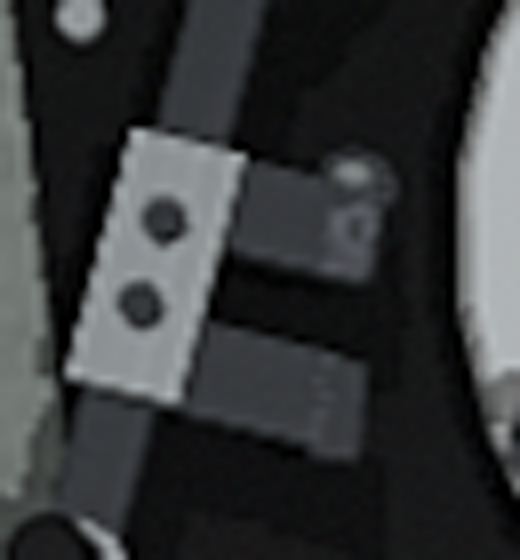

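View pics/f2.png

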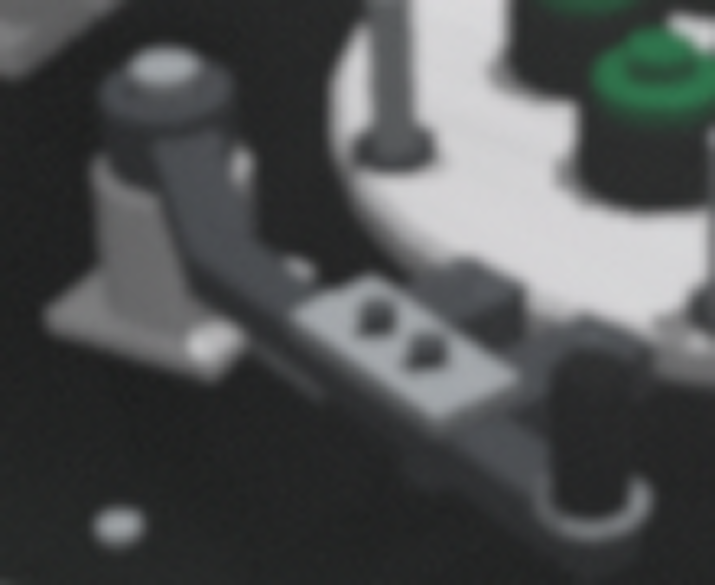

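Run:
```python
from h import *
c=np.array([0.6096,-0.0908]); y=np.radians(9.2)
Rm=lambda y:np.array([[np.cos(y),-np.sin(y)],[np.sin(y),np.cos(y)]])
s=ctrl.snapshot("top"); print(-s["R"].T@s["t"])
for z in (.076,.08,.09):
  for u,v in [(156,266),(215,282),(222,290),(365,280),(365,365),(245,160),(185,405),(354,458)]:
    p=ray(s,240+u/8,190+v/8,z)[:2]; q=Rm(y).T@(p-c)-[.125,.112]; print(z,(u,v),np.round(1e3*(Rm(.372)@q+[.125,.112]),1))
```

```text
[ 0.42221105 -0.00145109  0.96904869]
0.076 (156, 266) [ -5.  140.2]
0.076 (215, 282) [ -5.5 127.5]
0.076 (222, 290) [ -6.8 125.7]
0.076 (365, 280) [ 2.1 97.6]
0.076 (365, 365) [-15.1  93.3]
0.076 (245, 160) [ 20.9 127.8]
0.076 (185, 405) [-31.8 127.2]
0.076 (354, 458) [-34.4  90.9]
0.08 (156, 266) [ -5.7 139.6]
0.08 (215, 282) [ -6.1 127. ]
0.08 (222, 290) [ -7.4 125.2]
0.08 (365, 280) [ 1.4 97.2]
0.08 (365, 365) [-15.8  93. ]
0.08 (245, 160) [ 20.1 127.3]
0.08 (185, 405) [-32.3 126.7]
0.08 (354, 458) [-34.9  90.5]
0.09 (156, 266) [ -7.4 138.2]
0.09 (215, 282) [ -7.8 125.7]
0.09 (222, 290) [ -9.1 123.9]
0.09 (365, 280) [-0.3 96.2]
0.09 (365, 365) [-17.3  92. ]
0.09 (245, 160) [ 18.1 126. ]
0.09 (185, 405) [-33.7 125.4]
0.09 (354, 458) [-36.2  89.6]
```

Measured: the station is at yaw 9.2° with its centre at (0.609,-0.091). The plug is at disc ≈ -104° and the lock ≈ 0.37. The fork appears to be about 6 mm toward -x, which suggests disc ≈ +3°. I'll cage the pin on the robot's side, at world bearing 175.4°, and carry it round.

```bash
python3 -m handwheel '[[0.038,0.048,0,0,0,0.18],[0.076,0.096,0,0,0,0.36],[0.114,0.144,0,0,0,0.54],[0.152,0.192,0,0,0,0.72],[0.19,0.24,0,0,0,0.9],[0.228,0.288,0,0,0,1.08],[0.266,0.336,0,0,0,1.26],[0.304,0.384,0,0,0,1.44]]' 0.3
cat >> h.py <<'E'
C=np.array([0.6092,-0.0909]); YAW=9.2
from scipy.spatial.transform import Rotation as Ro
def rel(targets):
    o=ctrl.get_obs(); R=Ro.from_euler("xyz",o["orientation"],degrees=True)
    print("t",round(o["clock"],2),"pos",o["tool_pos"].round(4),"rpy",o["orientation"].round(1),"F",o["force"].round(1),"op",round(o["opening"],4),"q",o["joint_pos"].round(0))
    for p,yaw in targets:
        d=R.inv().apply(np.array(p)-o["tool_pos"]); a=(R.inv()*Ro.from_euler("xyz",[180,0,yaw],degrees=True)).as_rotvec()
        print(d.round(4),a.round(3))
def pin(b,r=.112,z=.109):
    t=np.radians(b); return [C[0]+r*np.cos(t),C[1]+r*np.sin(t),z]
E
python3 -c "
from h import *
rel([(pin(175.4,z=.2),-184.6),(pin(175.4),-184.6)])"
```

```text
clock: 1.4
tool_pos: [0.3634, 0.2113, 0.2441]
orientation: [-180.0, 0.1, -96.1]
force: [1.7, -0.3, -0.7]
opening: 0.0306
t 1.4 pos [0.3634 0.2113 0.2441] rpy [-1.80e+02  1.00e-01 -9.61e+01] F [ 1.7 -0.3 -0.7] op 0.0306 q [ 57.  -5. -29.   0. -65. -63.]
[ 0.2772 -0.1647  0.0439] [0.    0.002 1.544]
[ 0.2773 -0.1647  0.1349] [0.    0.002 1.544]
```

```bash
python3 -m handwheel '[[0.04,-0.024,0,0,0,0.18],[0.08,-0.048,0.01,0,0,0.36],[0.12,-0.072,0.02,0,0,0.54],[0.16,-0.096,0.03,0,0,0.72],[0.2,-0.12,0.04,0,0,0.9],[0.24,-0.144,0.044,0,0,1.08],[0.27,-0.16,0.044,0,0,1.26],[0.277,-0.165,0.044,0,0,1.44]]'
python3 -m handwheel '[[0,0,0,0,0,0.1],[0,0,0,0,0,0.1]]'
python3 - <<'E'
from h import *
rel([(pin(175.4,z=.109),-184.6)])
s=ctrl.snapshot("top"); cv2.imwrite("pics/t1.png",s["img"])
s=ctrl.snapshot("wrist"); cv2.imwrite("pics/w1.png",s["img"])
E
```

```text
clock: 2.4
tool_pos: [0.4993, -0.0812, 0.1993]
orientation: [-180.0, -0.0, -178.8]
force: [-0.1, 0.1, 0.2]
opening: 0.0306
clock: 2.65
tool_pos: [0.4989, -0.0796, 0.1996]
orientation: [180.0, 0.0, 175.9]
force: [-0.5, -0.5, -0.2]
opening: 0.0309
t 2.65 pos [ 0.4989 -0.0796  0.1996] rpy [180.    0.  175.9] F [-0.5 -0.5 -0.2] op 0.0309 q [  13.    7.  -24.    0.  -59. -107.]
[ 0.0012 -0.0024  0.0906] [0.    0.    0.009]
```

View pics/w1.png

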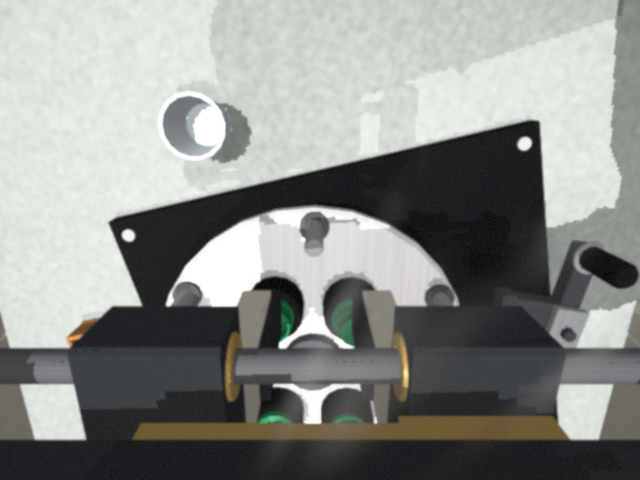

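View pics/t1.png

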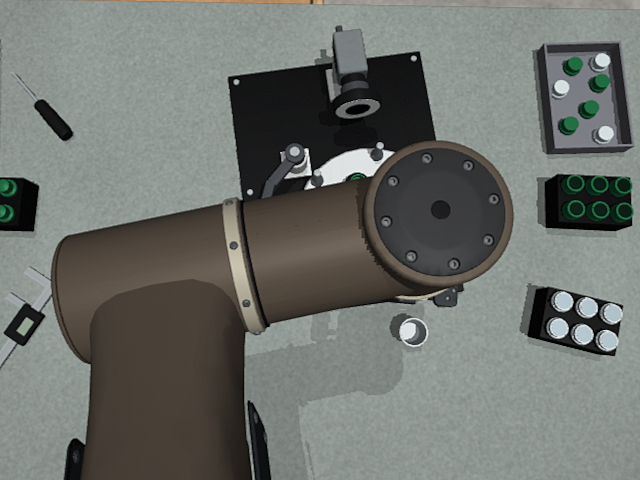

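Wrist view: the pin at px (313,235) lies between the pads, which are at about 258 and 377. I'll go down on it.

```bash
python3 -m handwheel '[[0.001,-0.002,0.03,0,0,0],[0.001,-0.002,0.06,0,0,0.01],[0.001,-0.002,0.08,0,0,0.01],[0.001,-0.002,0.09,0,0,0.01],[0.001,-0.002,0.09,0,0,0.01]]'
python3 -m handwheel '[[0,0,0,0,0,0],[0,0,0,0,0,0],[0,0,0,0,0,0]]' 0.55
python3 - <<'E'
from h import *
rel([(pin(175.4+k*9),-184.6+k*9) for k in range(0,9)])
E
```

```text
clock: 3.38
tool_pos: [0.4976, -0.0812, 0.1094]
orientation: [-180.0, -0.0, 175.4]
force: [0.1, 0.4, 1.0]
opening: 0.0308
clock: 3.75
tool_pos: [0.498, -0.0813, 0.1101]
orientation: [180.0, 0.1, 175.4]
force: [-0.0, -0.0, -0.3]
opening: 0.0204
t 3.75 pos [ 0.498  -0.0813  0.1101] rpy [1.800e+02 1.000e-01 1.754e+02] F [-0.  -0.  -0.3] op 0.0204 q [  13.   12.  -31.    0.  -47. -108.]
[ 0.0004 -0.0007  0.0011] [ 0.     0.001 -0.001]
[-0.001  -0.0182  0.0011] [ 0.     0.001 -0.158]
[-0.0051 -0.0353  0.0011] [ 0.     0.001 -0.315]
[-0.0118 -0.0515  0.0011] [ 0.     0.001 -0.472]
[-0.021  -0.0665  0.0011] [-0.     0.001 -0.629]
[-0.0325 -0.0798  0.0011] [-0.     0.001 -0.786]
[-0.0458 -0.0912  0.0011] [-0.     0.001 -0.943]
[-0.0608 -0.1004  0.0011] [-0.0e+00  1.0e-03 -1.1e+00]
[-0.0771 -0.1071  0.0011] [-0.000e+00  1.000e-03 -1.257e+00]
```

Run:
```python
from h import *
rel([(pin(175.4+k*6),-184.6+k*6) for k in range(0,9)])
```

```text
t 3.75 pos [ 0.498  -0.0813  0.1101] rpy [1.800e+02 1.000e-01 1.754e+02] F [-0.  -0.  -0.3] op 0.0204 q [  13.   12.  -31.    0.  -47. -108.]
[ 0.0004 -0.0007  0.0011] [ 0.     0.001 -0.001]
[-0.0002 -0.0124  0.0011] [ 0.     0.001 -0.106]
[-0.0021 -0.024   0.0011] [ 0.     0.001 -0.21 ]
[-0.0051 -0.0353  0.0011] [ 0.     0.001 -0.315]
[-0.0093 -0.0462  0.0011] [ 0.     0.001 -0.42 ]
[-0.0146 -0.0567  0.0011] [-0.     0.001 -0.524]
[-0.021  -0.0665  0.0011] [-0.     0.001 -0.629]
[-0.0284 -0.0756  0.0011] [-0.     0.001 -0.734]
[-0.0367 -0.0839  0.0011] [-0.     0.001 -0.839]
```

```bash
python3 -m handwheel '[[0,-0.0124,0.001,0,0,-0.105],[-0.002,-0.024,0.001,0,0,-0.21],[-0.005,-0.0353,0.001,0,0,-0.315],[-0.0093,-0.0462,0.001,0,0,-0.42],[-0.0146,-0.0567,0.001,0,0,-0.525],[-0.021,-0.0665,0.001,0,0,-0.63],[-0.0284,-0.0756,0.001,0,0,-0.735],[-0.0367,-0.0839,0.001,0,0,-0.84]]'
python3 - <<'E'
from h import *
rel([(pin(223.4+k*6),-136.6+k*6) for k in range(0,9)])
s=ctrl.snapshot("wrist"); cv2.imwrite("pics/w2.png",s["img"])
E
```

```text
clock: 4.75
tool_pos: [0.5277, -0.1677, 0.1088]
orientation: [180.0, 0.0, -136.3]
force: [-1.0, 4.3, 0.3]
opening: 0.0194
t 4.75 pos [ 0.5277 -0.1677  0.1088] rpy [ 180.     0.  -136.3] F [-1.   4.3  0.3] op 0.0194 q [  3.  17. -25.  -0. -49. -49.]
[ 0.0001 -0.0002 -0.0002] [0.    0.001 0.005]
[-0.0005 -0.0119 -0.0002] [ 0.     0.001 -0.1  ]
[-0.0023 -0.0235 -0.0002] [ 0.     0.001 -0.205]
[-0.0053 -0.0349 -0.0002] [ 0.     0.001 -0.31 ]
[-0.0094 -0.0458 -0.0002] [ 0.     0.001 -0.414]
[-0.0147 -0.0563 -0.0002] [ 0.     0.001 -0.519]
[-0.021  -0.0662 -0.0002] [ 0.     0.001 -0.624]
[-0.0284 -0.0753 -0.0002] [ 0.     0.001 -0.728]
[-0.0366 -0.0836 -0.0002] [-0.     0.001 -0.833]
```

View pics/w2.png

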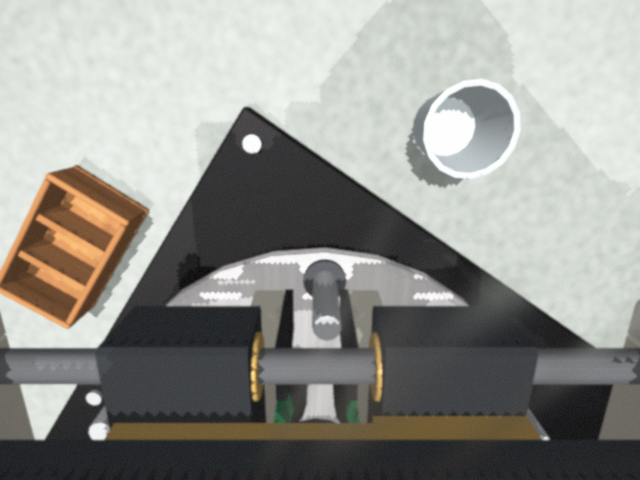

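The pin is still caged at px (325,300). On we go.

```bash
python3 -m handwheel '[[-0.0005,-0.012,0,0,0,-0.105],[-0.0023,-0.0235,0,0,0,-0.21],[-0.0053,-0.0349,0,0,0,-0.315],[-0.0094,-0.0458,0,0,0,-0.42],[-0.0147,-0.0563,0,0,0,-0.525],[-0.021,-0.0662,0,0,0,-0.63],[-0.0284,-0.0753,0,0,0,-0.735],[-0.0366,-0.0836,0,0,0,-0.835]]'
python3 - <<'E'
from h import *
rel([(pin(271.4+k*4),-88.6+k*4) for k in range(0,5)])
s=ctrl.snapshot("top"); cv2.imwrite("pics/t2.png",s["img"])
E
```

```text
clock: 5.8
tool_pos: [0.6103, -0.2033, 0.1082]
orientation: [179.8, 0.0, -88.6]
force: [-3.3, 1.2, 1.3]
opening: 0.0197
t 5.8 pos [ 0.6103 -0.2033  0.1082] rpy [179.8   0.  -88.6] F [-3.3  1.2  1.3] op 0.0197 q [ -1.  24. -13.  -0. -53.   2.]
[-0.0004 -0.0016 -0.0008] [ 0.003  0.    -0.   ]
[-0.0007 -0.0094 -0.0008] [ 0.003  0.    -0.07 ]
[-0.0015 -0.0172 -0.0008] [ 0.003  0.001 -0.14 ]
[-0.0028 -0.0249 -0.0008] [ 0.003  0.001 -0.21 ]
[-0.0047 -0.0325 -0.0009] [ 0.003  0.001 -0.28 ]
```

View pics/t2.png

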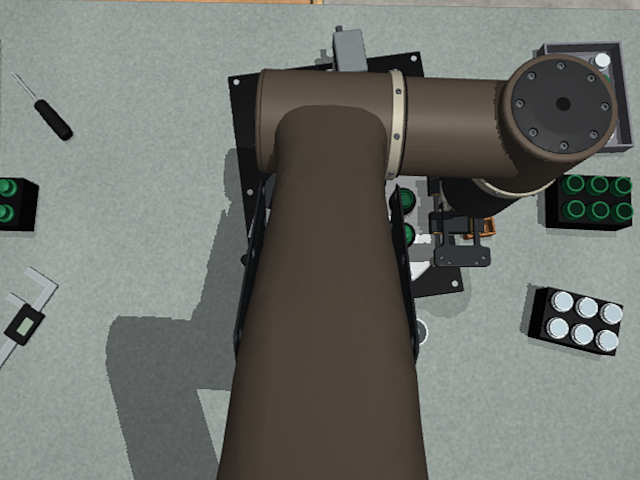

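```bash
python3 -m handwheel '[[-0.0007,-0.009,-0.001,0,0,-0.07],[-0.0015,-0.017,-0.001,0,0,-0.14],[-0.0028,-0.024,-0.001,0,0,-0.21],[-0.003,-0.0266,-0.001,0,0,-0.22],[-0.003,-0.0266,-0.001,0,0,-0.22],[-0.003,-0.0236,-0.001,0,0,-0.22],[-0.003,-0.0236,-0.001,0,0,-0.22]]'
python3 - <<'E'
from h import *
rel([(pin(282.3),-77.7)])
s=ctrl.snapshot("wrist"); cv2.imwrite("pics/w3.png",s["img"])
s=ctrl.snapshot("side"); cv2.imwrite("pics/s3.png",s["img"])
E
```

```text
clock: 6.72
tool_pos: [0.6358, -0.1999, 0.1104]
orientation: [-179.9, -0.0, -76.1]
force: [0.0, -0.1, 0.1]
opening: 0.0196
t 6.72 pos [ 0.6358 -0.1999  0.1104] rpy [-179.9   -0.   -76.1] F [ 0.  -0.1  0.1] op 0.0196 q [ -1.  26. -10.   0. -54.  15.]
[-0.0002  0.0028  0.0014] [-0.002 -0.001  0.028]
```

View pics/w3.png

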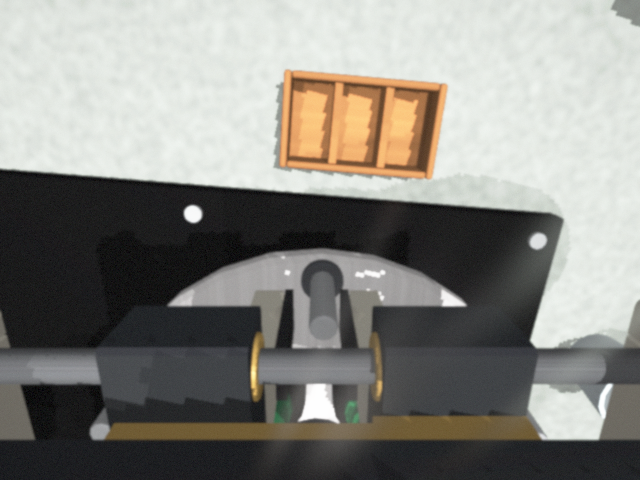

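View pics/s3.png

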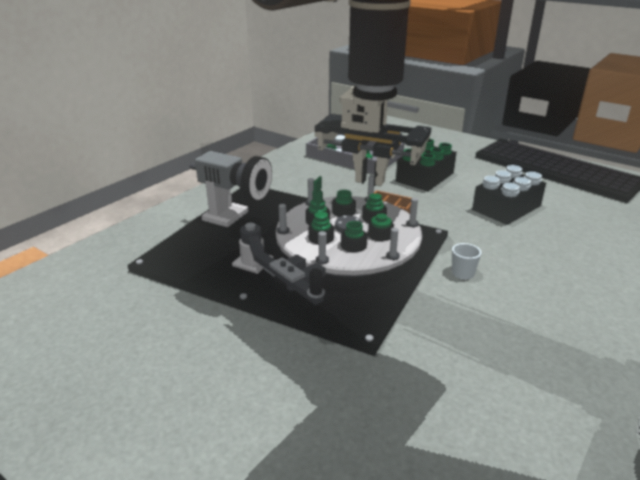

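The paddle now faces the camera. Wrist view: the pin is centred at px (322,300) and the force is zero. I'll raise the tool and head for the handle.

```bash
python3 -m handwheel '[[0,0,-0.03,0,0,0],[0,0,-0.07,0,0,0],[0,0,-0.12,0,0,0],[0,0,-0.12,0,0,0]]' 0.2
cat >> h.py <<'E'
def st(x,y,z):
    a=np.radians(YAW); return np.array([C[0]+np.cos(a)*x-np.sin(a)*y, C[1]+np.sin(a)*x+np.cos(a)*y, z])
def hnd(lock,z=.105,dt=0.):   # handle pose; dt: extra shift along closing tangent
    b=np.radians(172.2)-lock; p=st(.125+.199*np.cos(b)-dt*np.sin(b), .112+.199*np.sin(b)+dt*np.cos(b), z)
    return p,np.degrees(b)+90+YAW+90-360
E
python3 - <<'E'
from h import *
print(hnd(.372))
rel([hnd(.372,.23)])
E
```

```text
clock: 7.32
tool_pos: [0.6377, -0.2004, 0.2352]
orientation: [-179.5, -0.2, -76.1]
force: [-0.9, -0.1, -0.8]
opening: 0.0351
(array([0.52758459, 0.10742576, 0.105     ]), np.float64(-19.914029978866665))
t 7.33 pos [ 0.6377 -0.2004  0.2352] rpy [-179.5   -0.2  -76.1] F [-0.9 -0.1 -0.8] op 0.0351 q [ -1.  20.  -1.   0. -68.  15.]
[-0.3253  0.0328  0.0037] [-0.006 -0.008 -0.98 ]
```

```bash
python3 -m handwheel '[[-0.05,0.005,0,0,0,-0.16],[-0.1,0.01,0,0,0,-0.32],[-0.15,0.015,0,0,0,-0.48],[-0.2,0.02,0,0,0,-0.64],[-0.25,0.025,0,0,0,-0.8],[-0.3,0.03,0,0,0,-0.96],[-0.325,0.033,0,0,0,-0.98],[-0.325,0.033,0,0,0,-0.98]]'
python3 - <<'E'
from h import *
rel([hnd(.372,.105)])
s=ctrl.snapshot("wrist"); cv2.imwrite("pics/w4.png",s["img"])
s=ctrl.snapshot("top"); cv2.imwrite("pics/t4.png",s["img"])
E
```

```text
clock: 8.32
tool_pos: [0.5244, 0.1092, 0.2295]
orientation: [-180.0, -0.0, -19.8]
force: [0.1, -1.0, 0.6]
opening: 0.0351
t 8.32 pos [0.5244 0.1092 0.2295] rpy [-180.    -0.   -19.8] F [ 0.1 -1.   0.6] op 0.0351 q [ 33.   8. -18.  -0. -64.  37.]
[0.0036 0.0007 0.1245] [-0.001 -0.     0.002]
```

View pics/w4.png

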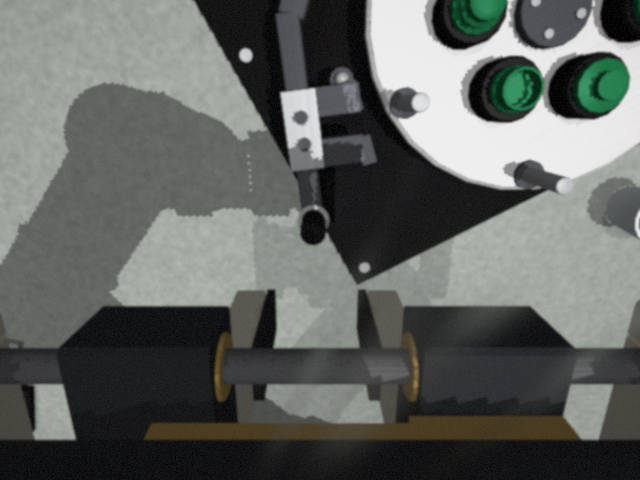

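View pics/t4.png

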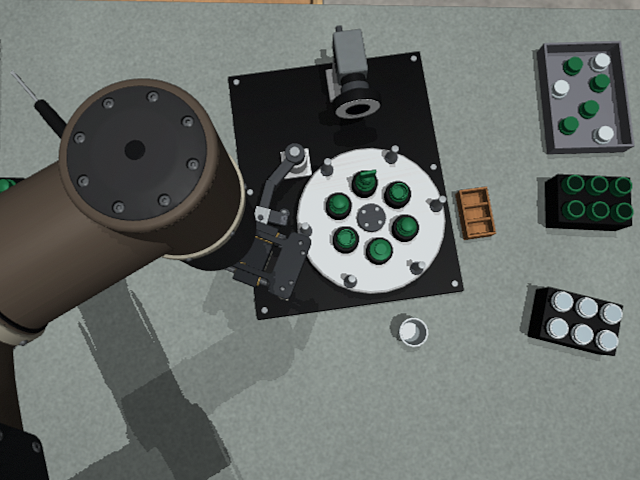

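Run:
```python
from h import *
im=cv2.imread("pics/t4.png"); cv2.imwrite("pics/z4.png",cv2.resize(im[135:295,285:460],None,fx=3.6,fy=3.6,interpolation=cv2.INTER_CUBIC))
```

```text
(no output)
```

View pics/z4.png

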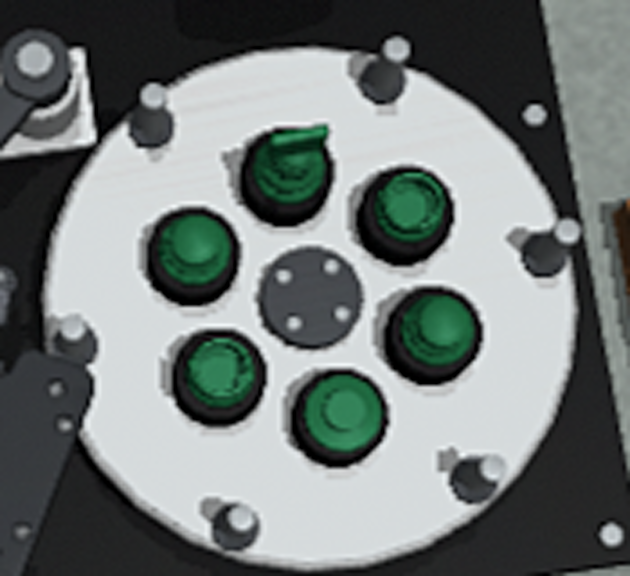

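Run:
```python
from h import *
s=ctrl.snapshot("top")
P=np.array([ray(s,285+u/3.6,135+v/3.6,0.108)[:2] for u,v in [(154,98),(70,330),(240,519),(490,467),(567,231),(397,49)]])
c=P.mean(0); b=np.degrees(np.unwrap(np.arctan2(*(P-c).T[::-1])))-np.arange(6)*60
print(c,np.linalg.norm(P-c,axis=1),b,b.mean()-YAW-30)
```

```text
[ 0.60887018 -0.09012621] [0.1108109  0.11258343 0.11201096 0.11046301 0.11229493 0.11251168] [42.41132693 42.87834558 42.3570347  42.37002793 42.60720247 42.19359192] 3.2695882536423255
```

The disc is at +3.3° and the fork estimate is about 3.1°. Now down over the handle.

```bash
python3 -m handwheel '[[0.003,0.001,0.04,0,0,0],[0.003,0.001,0.08,0,0,0],[0.003,0.001,0.11,0,0,0],[0.003,0.001,0.124,0,0,0],[0.003,0.001,0.124,0,0,0]]'
python3 -m handwheel '[[0,0,0,0,0,0],[0,0,0,0,0,0],[0,0,0,0,0,0]]' 0.4
python3 - <<'E'
from h import *
rel([hnd(l,.105,-.004) for l in (.372,.34,.31,.28,.25,.23)])
E
```

```text
clock: 9.1
tool_pos: [0.5274, 0.1049, 0.105]
orientation: [179.9, 0.1, -20.0]
force: [-0.6, 0.3, 0.9]
opening: 0.035
clock: 9.48
tool_pos: [0.5279, 0.1061, 0.1065]
orientation: [-179.9, -0.1, -19.9]
force: [0.1, 1.1, 0.8]
opening: 0.0267
t 9.47 pos [0.5279 0.1061 0.1065] rpy [-1.799e+02 -1.000e-01 -1.990e+01] F [0.1 1.1 0.8] op 0.0267 q [ 32.  15. -27.   0. -48.  38.]
[-0.0008 -0.0051  0.0015] [-0.001 -0.001 -0.   ]
[-0.0008  0.0012  0.0015] [-0.001 -0.001 -0.032]
[-0.0006  0.0072  0.0015] [-0.001 -0.001 -0.062]
[-0.0003  0.0132  0.0015] [-0.001 -0.001 -0.092]
[0.0002 0.0191 0.0014] [-0.001 -0.001 -0.122]
[0.0007 0.0231 0.0014] [-0.001 -0.001 -0.142]
```

```bash
python3 -m handwheel '[[0,0.006,0.001,0,0,0],[0,0.012,0.001,0,0,-0.05],[0,0.018,0.001,0,0,-0.08],[0,0.024,0.001,0,0,-0.11],[0,0.027,0.001,0,0,-0.12],[0,0.027,0.001,0,0,-0.12]]'
python3 - <<'E'
from h import *
rel([hnd(l,.105,.0043) for l in (.25,.22,.19,.16,.13)])
E
```

```text
clock: 10.22
tool_pos: [0.5179, 0.08, 0.1046]
orientation: [180.0, 0.0, -13.1]
force: [-0.2, -1.4, 0.0]
opening: 0.0264
t 10.22 pos [0.5179 0.08   0.1046] rpy [180.    0.  -13.1] F [-0.2 -1.4  0. ] op 0.0264 q [ 30.  14. -29.  -0. -47.  47.]
[ 0.0018 -0.0004 -0.0004] [ 0.     0.    -0.003]
[ 0.002   0.0056 -0.0004] [ 0.     0.    -0.033]
[ 0.0024  0.0116 -0.0004] [ 0.     0.    -0.063]
[ 0.003   0.0175 -0.0004] [ 0.     0.    -0.093]
[ 0.0038  0.0234 -0.0004] [ 0.     0.    -0.123]
```

Now I'll feel in with small steps.

```bash
python3 -m handwheel '[[0.002,0.003,0,0,0,-0.02],[0.002,0.0055,0,0,0,-0.035]]'; python3 -m handwheel '[[0,0.0015,0,0,0,-0.01],[0,0.003,0,0,0,-0.02]]'; python3 -m handwheel '[[0,0.0015,0,0,0,-0.01],[0,0.003,0,0,0,-0.02]]'; python3 -c "
from h import *
rel([hnd(l,.105,.0043) for l in (.22,.2,.19,.16,.13)])"
```

```text
clock: 10.48
tool_pos: [0.5191, 0.0745, 0.1045]
orientation: [-180.0, -0.0, -11.0]
force: [0.0, 1.7, -0.4]
opening: 0.0267
clock: 10.72
tool_pos: [0.5184, 0.0715, 0.1046]
orientation: [-180.0, -0.0, -9.9]
force: [0.3, 0.1, -0.0]
opening: 0.0264
clock: 10.98
tool_pos: [0.5178, 0.0685, 0.1046]
orientation: [-180.0, -0.0, -8.7]
force: [0.6, 0.3, -0.5]
opening: 0.0262
t 10.97 pos [0.5178 0.0685 0.1046] rpy [-180.    -0.    -8.7] F [ 0.6  0.3 -0.5] op 0.0262 q [ 29.  14. -29.  -0. -47.  52.]
[ 0.     -0.0056 -0.0004] [-0.    -0.     0.043]
[-0.     -0.0016 -0.0004] [-0.    -0.     0.023]
[-0.      0.0004 -0.0004] [-0.    -0.     0.013]
[ 0.0001  0.0063 -0.0004] [-0.    -0.    -0.017]
[ 0.0004  0.0123 -0.0004] [-0.    -0.    -0.047]
```

```bash
python3 -m handwheel '[[0,0.0015,0,0,0,0],[0,0.003,0,0,0,0]]'; python3 -m handwheel '[[0,0.0015,0,0,0,0],[0,0.003,0,0,0,-0.02]]'
python3 - <<'E'
from h import *
rel([hnd(l,.105,.0043) for l in (.16,.13,.1,.07,.03)])
s=ctrl.snapshot("wrist"); cv2.imwrite("pics/w5.png",s["img"])
E
```

```text
clock: 11.22
tool_pos: [0.5172, 0.0656, 0.1045]
orientation: [180.0, 0.0, -8.8]
force: [-0.0, 0.5, 0.6]
opening: 0.0265
clock: 11.48
tool_pos: [0.5169, 0.0626, 0.1046]
orientation: [-180.0, -0.0, -7.6]
force: [-0.3, -0.2, -0.1]
opening: 0.0263
t 11.47 pos [0.5169 0.0626 0.1046] rpy [-180.    -0.    -7.6] F [-0.3 -0.2 -0.1] op 0.0263 q [ 29.  14. -29.   0. -47.  54.]
[ 0.0001  0.0003 -0.0004] [-0.    -0.     0.004]
[ 0.0003  0.0063 -0.0004] [-0.    -0.    -0.026]
[ 0.0006  0.0122 -0.0004] [-0.    -0.    -0.056]
[ 0.0012  0.0182 -0.0004] [-0.    -0.    -0.086]
[ 0.0022  0.0261 -0.0004] [-0.    -0.    -0.126]
```

View pics/w5.png

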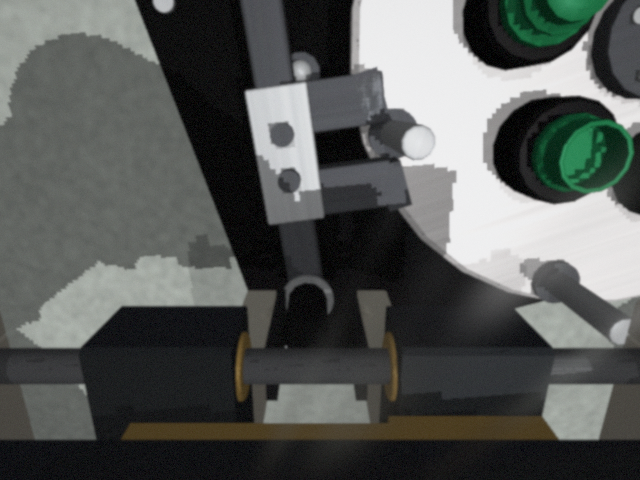

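The lock is at about 0.16, past the fouling range. The pin at px (390,138) is between the prong tips, so I'll keep pressing gently.

```bash
python3 -m handwheel '[[0,0.002,0,0,0,-0.01],[0,0.004,0,0,0,-0.02]]'; python3 -m handwheel '[[0,0.002,0,0,0,-0.01],[0,0.004,0,0,0,-0.02]]';  python3 -m handwheel '[[0,0.0015,0,0,0,-0.01],[0,0.003,0,0,0,-0.02]]'; python3 -c "
from h import *
rel([hnd(l,.105,.0043) for l in (.1,.07,.03,0)])"
```

```text
clock: 11.78
tool_pos: [0.5164, 0.0586, 0.1046]
orientation: [-180.0, -0.0, -6.4]
force: [0.3, 1.0, 0.1]
opening: 0.0266
clock: 12.02
tool_pos: [0.5159, 0.0546, 0.1046]
orientation: [-180.0, -0.0, -5.3]
force: [-0.2, 0.5, 0.9]
opening: 0.0263
clock: 12.28
tool_pos: [0.5156, 0.0517, 0.1046]
orientation: [-180.0, -0.0, -4.1]
force: [0.1, 0.8, 0.2]
opening: 0.0263
t 12.28 pos [0.5156 0.0517 0.1046] rpy [-180.    -0.    -4.1] F [0.1 0.8 0.2] op 0.0263 q [ 27.  14. -29.  -0. -47.  58.]
[ 0.0004  0.0013 -0.0004] [-0.    -0.     0.003]
[ 0.0006  0.0072 -0.0004] [-0.    -0.    -0.027]
[ 0.0011  0.0152 -0.0004] [-0.    -0.    -0.067]
[ 0.0018  0.0211 -0.0004] [-0.    -0.    -0.097]
```

```bash
python3 -m handwheel '[[0,0.0015,0,0,0,-0.01],[0,0.003,0,0,0,-0.02]]'; python3 -m handwheel '[[0,0.0015,0,0,0,-0.01],[0,0.003,0,0,0,-0.02]]';  python3 -m handwheel '[[0,0.0015,0,0,0,-0.01],[0,0.003,0,0,0,-0.02]]'; python3 -m handwheel '[[0,0.0015,0,0,0,-0.01],[0,0.003,0,0,0,-0.01]]'; python3 -c "
from h import *
rel([hnd(l,.105,.0043) for l in (.07,.03,0)])"
```

```text
clock: 12.52
tool_pos: [0.5155, 0.0488, 0.1046]
orientation: [-180.0, -0.0, -3.0]
force: [1.3, 1.6, 0.1]
opening: 0.0262
clock: 12.78
tool_pos: [0.5156, 0.0465, 0.1047]
orientation: [-179.9, -0.0, -1.8]
force: [-0.8, 8.6, -0.1]
opening: 0.0264
clock: 13.02
tool_pos: [0.5156, 0.0439, 0.1047]
orientation: [-179.9, -0.1, -0.7]
force: [-0.7, 6.4, -0.2]
opening: 0.0261
clock: 13.28
tool_pos: [0.5155, 0.0405, 0.1047]
orientation: [-179.9, -0.0, -0.1]
force: [0.1, 4.9, 0.4]
opening: 0.0266
t 13.28 pos [0.5155 0.0405 0.1047] rpy [-1.799e+02 -0.000e+00 -1.000e-01] F [0.1 4.9 0.4] op 0.0266 q [ 26.  14. -30.  -0. -47.  64.]
[ 0.0002 -0.0039 -0.0003] [-0.001 -0.001  0.044]
[ 0.0002  0.004  -0.0003] [-0.001 -0.001  0.004]
[ 0.0004  0.01   -0.0003] [-0.001 -0.001 -0.026]
```

That is the plunger's resistance of about 5 N. I'll keep pressing.

```bash
python3 -m handwheel '[[0,0.001,0,0,0,0],[0,0.002,0,0,0,-0.01]]'; python3 -m handwheel '[[0,0.001,0,0,0,0],[0,0.002,0,0,0,-0.01]]';  python3 -m handwheel '[[0,0.001,0,0,0,0],[0,0.002,0,0,0,-0.01]]'; python3 -c "
from h import *
rel([hnd(l,.105,.0043) for l in (.07,.03,0)])"
```

```text
clock: 13.52
tool_pos: [0.5154, 0.038, 0.1047]
orientation: [-180.0, -0.0, 0.4]
force: [0.8, 1.6, 1.5]
opening: 0.0261
clock: 13.78
tool_pos: [0.515, 0.0354, 0.1045]
orientation: [180.0, 0.0, 1.0]
force: [0.8, 1.3, 0.3]
opening: 0.0261
clock: 14.02
tool_pos: [0.5147, 0.0333, 0.1044]
orientation: [180.0, 0.1, 1.6]
force: [0.4, 0.2, -0.3]
opening: 0.026
t 14.03 pos [0.5147 0.0333 0.1044] rpy [1.8e+02 1.0e-01 1.6e+00] F [ 0.4  0.2 -0.3] op 0.026 q [ 26.  14. -30.   0. -47.  66.]
[ 0.0013 -0.0111 -0.0006] [0.001 0.001 0.073]
[ 0.001  -0.0031 -0.0006] [0.    0.001 0.033]
[ 0.001   0.0029 -0.0006] [0.    0.001 0.003]
```

The force dropped, which is probably the snap. I'll feel for the hard stop.

```bash
python3 -m handwheel '[[0,0.001,0,0,0,0],[0,0.0015,0,0,0,0]]'; python3 -m handwheel '[[0,0.001,0,0,0,0],[0,0.0015,0,0,0,0]]';  python3 -m handwheel '[[0,0.001,0,0,0,0],[0,0.001,0,0,0,0]]'
```

```text
clock: 14.28
tool_pos: [0.515, 0.0321, 0.1045]
orientation: [180.0, 0.0, 1.5]
force: [-0.5, 0.4, -0.0]
opening: 0.0259
clock: 14.52
tool_pos: [0.5152, 0.0311, 0.1045]
orientation: [-180.0, -0.0, 1.5]
force: [-0.2, 4.0, 0.2]
opening: 0.026
clock: 14.78
tool_pos: [0.5152, 0.0309, 0.1045]
orientation: [-179.9, -0.0, 1.5]
force: [-1.8, 8.3, -0.2]
opening: 0.0266
```

That is the hard stop: the tool no longer advances and the force rises to 8 N. I'll give it one last press, ease off, lift clear and check.

```bash
python3 -m handwheel '[[0,0.001,0,0,0,0],[0,0.001,0,0,0,0]]'; python3 -m handwheel '[[0,-0.003,0,0,0,0],[0,-0.0065,0,0,0,0],[0,-0.0065,0,0,0,0]]' 0.3;  python3 -m handwheel '[[0,0,-0.01,0,0,0],[0,0,-0.04,0,0,0],[0,0,-0.09,0,0,0],[0,0,-0.14,0,0,0],[-0.04,-0.04,-0.15,0,0,0],[-0.08,-0.08,-0.15,0,0,0],[-0.1,-0.12,-0.15,0,0,0],[-0.1,-0.16,-0.15,0,0,0]]'
python3 - <<'E'
from h import *
rel([])
for n in ("top","side"):
    s=ctrl.snapshot(n); cv2.imwrite(f"pics/{n}6.png",s["img"])
E
```

```text
clock: 15.02
tool_pos: [0.5153, 0.0307, 0.1045]
orientation: [-179.8, -0.0, 1.6]
force: [-4.9, 12.8, 0.0]
opening: 0.0262
clock: 15.4
tool_pos: [0.5151, 0.0353, 0.1045]
orientation: [180.0, 0.0, 1.6]
force: [0.1, -0.7, 0.7]
opening: 0.0306
clock: 16.4
tool_pos: [0.4095, 0.1932, 0.2562]
orientation: [-179.9, -0.1, 1.6]
force: [0.3, -0.2, 0.0]
opening: 0.0307
t 16.4 pos [0.4095 0.1932 0.2562] rpy [-1.799e+02 -1.000e-01  1.600e+00] F [ 0.3 -0.2  0. ] op 0.0307 q [ 50.  -2. -25.   0. -67.  41.]
```

View pics/top6.png

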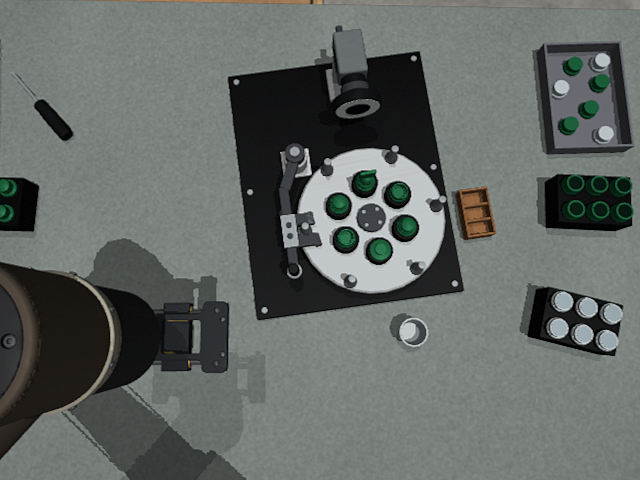

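View pics/side6.png

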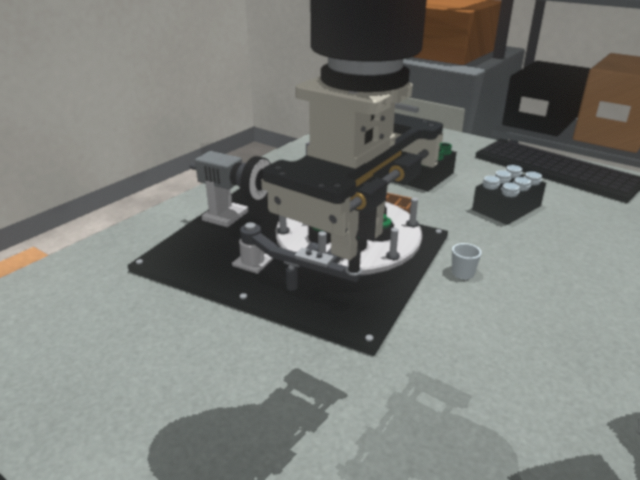

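Run:
```python
from h import *
im=cv2.imread("pics/top6.png"); cv2.imwrite("pics/z6.png",cv2.resize(im[135:295,275:455],None,fx=3.6,fy=3.6,interpolation=cv2.INTER_CUBIC))
```

```text
(no output)
```

View pics/z6.png

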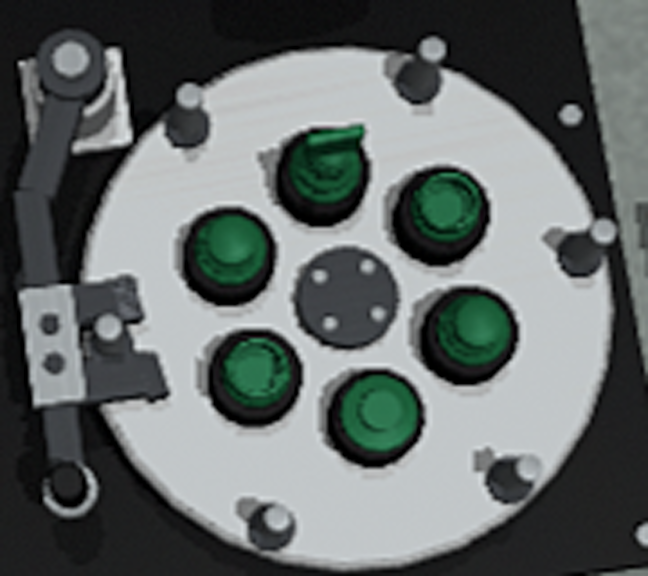

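```bash
python3 - <<'E'
from h import *
s=ctrl.snapshot("top"); r=lambda u,v,z:ray(s,275+u/3.6,135+v/3.6,z)[:2]
P=np.array([r(u,v,.108) for u,v in [(189,98),(108,328),(277,519),(527,467),(603,231),(433,49)]])
c=P.mean(0); b=np.degrees(np.unwrap(np.arctan2(*(P-c).T[::-1])))-np.arange(6)*60
print("disc",np.radians(b.mean()-YAW-30),b)
h=r(69,485,.112); q=h-st(.125,.112,0)[:2]; print(h,np.hypot(*q),"lock",np.radians(172.2+YAW)-np.arctan2(q[1],q[0])%(2*np.pi), "home",hnd(0)[0])
E
python3 -m handwheel '[[0,0,0,0,0,0],[0,0,0,0,0,0],[0,0,0,0,0,0],[0,0,0,0,0,0]]'
```

```text
disc 0.057623950408418174 [42.72035445 42.57146971 42.48675121 42.40435517 42.55390651 42.2728179 ]
[0.5144349  0.03377896] 0.2003363250209871 lock -0.004847613206424128 home [0.51574474 0.03478241 0.105     ]
clock: 17.05
tool_pos: [0.4109, 0.1921, 0.2546]
orientation: [180.0, 0.0, 1.5]
force: [0.6, 0.4, 0.0]
opening: 0.0313
```

The lock is home to within measurement error, the pin is in the fork and the disc is at 0.058 rad. The robot is clear, so I'm handing in.

```bash
python3 -c "
from plant import ctrl; print(ctrl.close_job())"
```

```text
the job is handed in; nothing more can be done
None
```

The disc is turned and locked: the paddle plug faces the ring light and the locking arm is home with its fork round the pin. I handed the job in at about 17 s of the 72 s allowed; no verdict is reported.

- **Disc:** I turned it anticlockwise, the shorter way, by about 107°. I held one pin loosely between the fingers and carried it round.
- **Lock:** I swung the arm in by its handle. The fork took the pin on the first try with no fouling. The plunger resisted with 5–9 N, then gave way, and the hard stop showed at up to about 14 N, well under 30 N.
- **Last checks:** from the top view the disc is at 0.058 rad (limit 0.125). The lock reads -0.005 rad, which is home within measurement error. The pin is visible in the fork slot.
- **Other objects:** the robot is clear with no force on the tool. The cup and gauge box look unmoved. The planned clearances kept the gripper off the paddle plug, and no force reading suggested contact.

No check failed. Two limits on them:
- The lock reading from the picture is only good to about 0.01 rad, against the 0.015 needed. The proof that it is home is the felt snap and hard stop.
- I judged the cup and box by eye, and did not measure them again.

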